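# Check the thermometer in its well, then hold it on the dryer sensor

### The arm

A 7-joint arm with a two-finger parallel gripper is mounted at the origin on the work surface. World frame = base frame: x ahead of the robot, y to its left, z up, the work surface at z = 0. Lengths are in m, angles in rad, forces in N, time in s.
With the tool pointing down it reaches from about 0.4 to 0.85 m from the base axis. Payload 10.4 kg.
Tool frame: the origin (TCP) lies at the very end of the fingers, on their centre line; the grasp point (between the pads) lies 19 mm behind it (r.pinch_z is the distance from the TCP to the grasp point, in m); z points along the fingers, y is the line along which they close (so a half turn about z gives the same grasp; the last joint's range is limited). The gripper opens to 87 mm and grips with 3 to 60 N. Pads are 19 mm wide; open, the fingers measure 117 mm over their backs; the gripper's body (75 mm by 190 mm) begins 51 mm behind the grasp point.
Start: joints at [-0.023, 0.332, -0.065, 1.46, 0.022, 1.35, -0.088], TCP at [0.625, 0, 0.223] pointing down, gripper open.
Joint ranges: [-2.6, 2.6], [-0.5, 2.12], [-1.47, 1.34], [0.16, 2.42], [-1.27, 4.41], [0.06, 2.06], [-2.6, 2.6]. Speed limits (rad/s): [2.22, 2.22, 2.79, 2.79, 3.14, 3.14, 3.14].

### API

Orientations are given as a unit quaternion [x, y, z, w].
In Python, from bench import r, camera gives the robot as it stands. The module is installed in compiled form; this text tells all that it offers.
- The arm moves only by the shell command python3 -m pendant 'ROWS' [FORCE]. ROWS is JSON, a list of rows, each an object with "dp": the shift along the tool's x, y, z as a fraction of full scale, a list of three; "rotation": the turn, a rotation vector about the tool's x, y, z as a fraction of full scale, a list of three; "jaw": the opening, from 0 (shut) to 1 (fully open). A call has 1 to 8 rows; each row is the pose to reach, as a shift and turn from the pose commanded when the call began, along the tool's axes at that moment, turning the shorter way round; what a row does not reach only later rows make up. Full scale, the value 1, is 0.15 m for a shift and 2 pi rad for a turn. A row lasts 1/8 s, in which the tool goes at most 62.5 mm and 10.7 degrees, less where a joint would pass 70% of its speed; a pose out of reach is approached as far as the arm can. A call with a number of a shift or a turn outside -1 to 1 is refused whole. A call with a gripper value outside its range is refused whole. The fingers move at their own pace and stop on an object; FORCE is the grip in N (left out, the last holds). Time passes only in rows, so rows that repeat a pose let the fingers close. It gives the time, the measured TCP pose, the force, the opening and the grip force at its end, in the units of the state.
- r.read_state(): the state, without advancing time (a new reading comes with each control period).
- camera(name): name is "scene" or "side" or "wrist"; returns a dict with "image" (480x640x3 uint8, red, green, blue), "z_map" (480x640 float32, m along the optical axis (not along the pixel's ray), 0 where there is no reading), "mtx" (3x3 intrinsics, pixels), "T" (4x4, takes a point from camera to world coordinates). Camera axes: x right, y down, z forward; pixel columns grow to the right and rows downward; lengths in m; the calibration is good to about 2 mm. A picture is of the moment at which its call begins.
- r.close_job(): hands the job in; it is judged then, once.
The state is a dict: "time": time; "joint_positions": joint angles; "joint_vel": joint speeds; "joint_torque": joint torques, N m; "ee_pos": TCP position; "eef_rot": TCP orientation; "ft_force": force on the tool from outside, world axes, zero at the start; "torque": the same for the moment, N m; "width": finger opening in m; "grip_force": force on a finger pad.
Only numpy, scipy, OpenCV 4.12 (cv2) and the standard library are available. Lean on these libraries where they do the work, as an engineer would, in place of code of your own. Each camera call takes 0.05 s, during which the arm holds its last target. There are 200 camera calls.

### The job

Take the contact thermometer out of its rest and push its thin rod down to the bottom of the steel reference tube, pause there for a second, then draw it out. Then press its tip lightly on the ring mark at the middle of the sprung sensor disc, with the rod square to the sloped disc, so that the disc sinks about half of its 10 mm travel. Finish while still holding it there in the gripper, and leave the other things on the counter where they are.

Things in the scene. Friction and masses are not known exactly. Their poses are not given: they have to be found in the camera images.
- probe: Contact thermometer, loose, about 90 g: round black plastic handle 24 mm in diameter and 70 mm long, with a straight steel rod 6 mm in diameter and 80 mm long below it on the same axis. Origin at the centre of the flat rod tip, z along the axis from tip to handle: handle from z 80 to 150 mm. It starts upright in the rest.
- probe_tip (a point): Centre of the flat lower end of the thermometer's rod (same as the origin of probe).
- rest: Fixed grey plastic rest, 60 x 60 mm and 90 mm high, with a round 15 mm hole all the way down. Origin under its centre. The thermometer hangs in it, the underside of its handle on the rest's top (z 90 mm), its rod tip 10 mm above the counter; lift it straight up at least 85 mm to clear.
- well: Fixed reference well: low grey base 90 x 80 x 20 mm with an upright steel tube in its middle, 30 mm outside and 12 mm inside diameter, top 80 mm above the counter. Origin under its centre.
- well_mouth (a point): Centre of the steel tube's open top, 80 mm above the counter.
- well_floor (a point): Centre of the tube's closed inner floor, 22 mm above the counter: the bore is 58 mm deep.
- housing: Fixed white dryer sensor housing, base 90 x 80 mm, about 75 mm high, with a sloped top carrying a bare metal disc. Origin under its centre; its sloped top faces up and towards its own -x, 0.35 rad (20 degrees) from level.
- spot (a point): Centre of the face of the metal sensor disc (32 mm across), marked with a thin dark ring 13 mm across. Moves with the disc. Its z is the outward normal of the disc's face. In the housing's frame it lies at x -5, y 0, z 75 mm with the disc out. The disc stands 14 mm proud of the sloped top.
- disc (a joint): How far the sprung disc is pushed in along its normal, 0 (out) to 0.010 m (against the stop). The spring takes 0.6 N per mm: about 3 N at half travel.
- screwdriver: Bystander: screwdriver lying on the counter, about 170 mm long.
- jar: Bystander: small white jar 34 mm across, 60 mm high. Origin under its centre.
- gasket: Bystander: flat rubber ring 38 mm across, 8 mm thick.
- bowl: Bystander: steel bowl 100 mm across, 45 mm high.
- brush: Bystander: brush lying on the counter.
- detergent: Bystander: white bottle 70 mm across, 140 mm high.
- dial: Bystander: loose grey dial knob 50 mm across, 28 mm high.
There are look-alikes about, which are no part of the job. What is shaped like the well but yellow is not meant.

How it is judged:
On the way:
1. the thermometer's rod stands at the bottom of the reference tube, held by the gripper (distance between probe_tip and well_floor below 0.01 m and contact force between the fingers and probe above 2 N), for 0.5 s.
At the end, for the whole second after the job is handed in: For the last second the gripper holds the thermometer still (under 20 mm/s), tip within 6.5 mm of the ring mark's centre, axis within 0.15 rad of the disc's normal, pressing with 0.8 to 9 N, the disc 2 to 8.5 mm in; the fingers do not touch housing or disc (distance between probe_tip and spot below 0.0065 m and angle between the z axis of probe and the z axis of spot, either way round below 0.15 rad and value of joint disc between 0.002 and 0.0085 m and contact force between probe and housing between 0.8 and 9 N and contact force between the fingers and probe above 2 N and contact force between the fingers and housing below 0.2 N and linear speed of probe below 0.02 m/s); the arm keeps its last pose, push and grip.
It fails at once if the thermometer is pressed on the sensor with more than 20 N (contact force between probe and housing above 20 N).
It fails at once if a bystander is moved by more than 30 mm (distance of any of screwdriver, jar, gasket, bowl, brush, detergent, dial from where it was at the start of the episode above 0.03 m).
It also fails if it takes over 53 s, if anything falls off the work surface, if the arm or the gripper's body presses on something with over 40 N, if the wrist force passes 120 N, or if a joint passes its speed limit or range.

## Working session

There is one attempt and no reset: what is moved stays moved. The work goes in short steps, Python scripts to look and compute and a shell command to move; the robot and the scene stay as the last step left them, time stands still between calls to the robot, and variables do not carry over. Pictures are saved under pics/ and viewed, at most 10 in all, crops included, and the job is handed in when it is done.

```bash
mkdir -p pics; python3 - <<'E'
from bench import r,camera
import cv2,numpy as np
for n in("scene","side"):
    c=camera(n);np.savez(n+".npz",**c)
    cv2.imwrite(f"pics/{n}.png",c["image"][:,:,::-1]);print(n,c["mtx"].tolist(),c["T"].round(3).tolist(),(c["z_map"]>0).mean())
s=r.read_state();print(s["ee_pos"],s["eef_rot"],s["time"],s["width"],r.pinch_z)
E
```

```text
scene [[478.09570600055974, 0.0, 309.5260494162097], [0.0, 478.09570600055974, 236.89580408687075], [0.0, 0.0, 1.0]] [[0.536, 0.633, -0.558, 1.27], [0.844, -0.405, 0.351, -0.405], [-0.004, -0.659, -0.752, 1.01], [0.0, 0.0, 0.0, 1.0]] 0.9959505208333334
side [[440.8285391099108, 0.0, 321.6611105438104], [0.0, 440.8285391099108, 234.5625732305366], [0.0, 0.0, 1.0]] [[0.913, -0.214, 0.348, 0.275], [-0.409, -0.478, 0.778, -0.687], [0.0, -0.852, -0.524, 0.57], [0.0, 0.0, 0.0, 1.0]] 0.995927734375
[6.24645201e-01 4.20802497e-06 2.21839280e-01] [ 7.07110492e-01  7.07102774e-01 -4.64030272e-04 -4.51481426e-04] 0.1 0.08695594565615707 0.0187
```

View pics/scene.png

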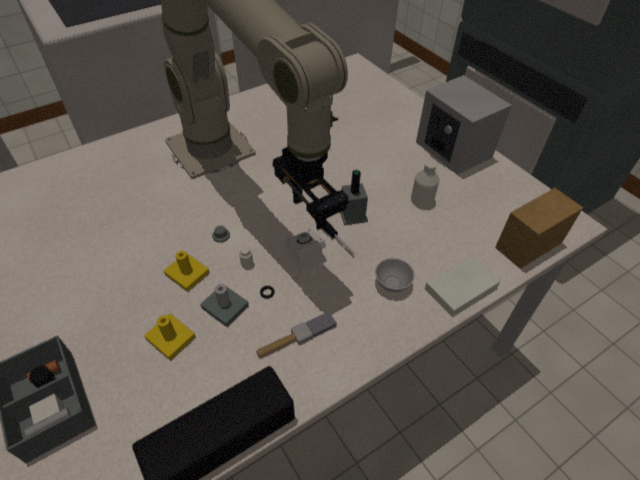

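View pics/side.png

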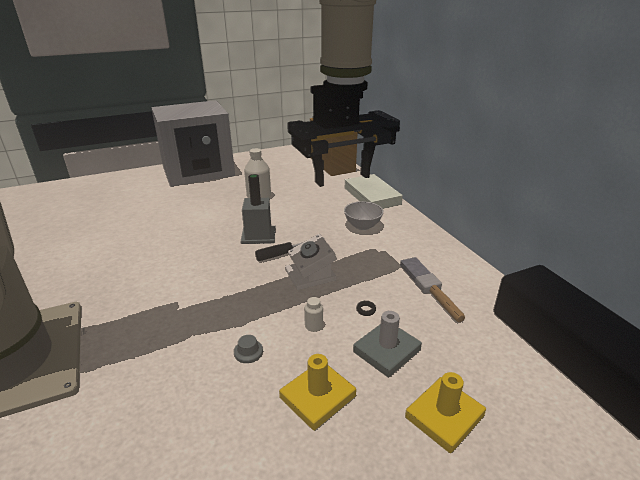

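The scene view shows the thermometer in its grey rest at about (355,190), and the side view has it at (256,200). There are three well-shaped things:
- Grey base with a steel tube, at scene (223,300) and side (390,335).
- Yellow, at scene (184,268) and side (318,385).
- Yellow, at scene (168,333) and side (447,405).

The grey one fits, since the task rules out yellow. The white housing with its disc is at scene (304,245) and side (311,255). I'll confirm these in one enlarged crop and measure.

```bash
cat > h.py <<'E'
import numpy as np,cv2
from scipy.optimize import least_squares
def cloud(c):
    v,u=np.mgrid[:480,:640];z=c["z_map"];K=c["mtx"]
    p=np.stack([(u-K[0,2])/K[0,0]*z,(v-K[1,2])/K[1,1]*z,z],-1)
    return p@c["T"][:3,:3].T+c["T"][:3,3]
def ray(c,u,v,h):
    K=c["mtx"];d=c["T"][:3,:3]@[(u-K[0,2])/K[0,0],(v-K[1,2])/K[1,1],1];o=c["T"][:3,3]
    return o+d*(h-o[2])/d[2]
def circ(p,R):
    f=lambda x:np.hypot(p[:,0]-x[0],p[:,1]-x[1])-R
    s=least_squares(f,p[:,:2].mean(0),loss="soft_l1",f_scale=.001);return s.x.round(4),np.abs(f(s.x)).mean().round(4),len(p)
E
python3 - <<'E'
from h import *
C={n:dict(np.load(n+".npz")) for n in("scene","side")}
boxes={"scene":dict(h=(345,365,165,195),t=(210,238,278,312),hs=(282,330,225,275)),"side":dict(h=(246,263,170,205),t=(375,405,305,350),hs=(280,340,232,290))}
for n,c in C.items():
    P=cloud(c);
    def reg(k):
        a,b,d,e=boxes[n][k];return P[d:e,a:b].reshape(-1,3),c["image"][d:e,a:b].reshape(-1,3)
    p,_=reg("h");q=p[(p[:,2]>.1)&(p[:,2]<.157)];print(n,"handle",circ(q,.012),p[:,2].max())
    p,_=reg("t");q=p[(p[:,2]>.03)&(p[:,2]<.076)];print(n,"tube",circ(q,.015))
    q=p[p[:,2]>.077];print(" tubetop",q.mean(0).round(4),len(q))
    p,_=reg("hs");q=p[(p[:,2]>.012)];print(" housing hull",cv2.minAreaRect((q[:,:2]*1000).astype(np.float32)),q[:,2].max())
im=np.hstack([cv2.resize(C["side"]["image"][225:375,230:430],(800,600)[:2],interpolation=2)])
cv2.imwrite("pics/crop.png",im[:,:,::-1])
E
```

```text
scene handle (array([0.5098, 0.2213]), np.float64(0.0014), 136) 0.33672104946129644
scene tube (array([ 0.6004, -0.2349]), np.float64(0.0013), 150)
 tubetop [ 0.6297 -0.2426  0.1188] 98
 housing hull ((863.5426635742188, -187.89730834960938), (120.96269226074219, 912.9371337890625), 54.29426574707031) 1.010024043396254
side handle (array([0.5054, 0.2018]), np.float64(0.0033), 230) 0.5704813016785012
side tube (array([ 0.5999, -0.2345]), np.float64(0.001), 392)
 tubetop [ 0.5885 -0.2503  0.0945] 160
 housing hull ((463.7644348144531, -279.73046875), (889.859619140625, 113.6689453125), 72.35617065429688) 0.5704813016785012
```

View pics/crop.png

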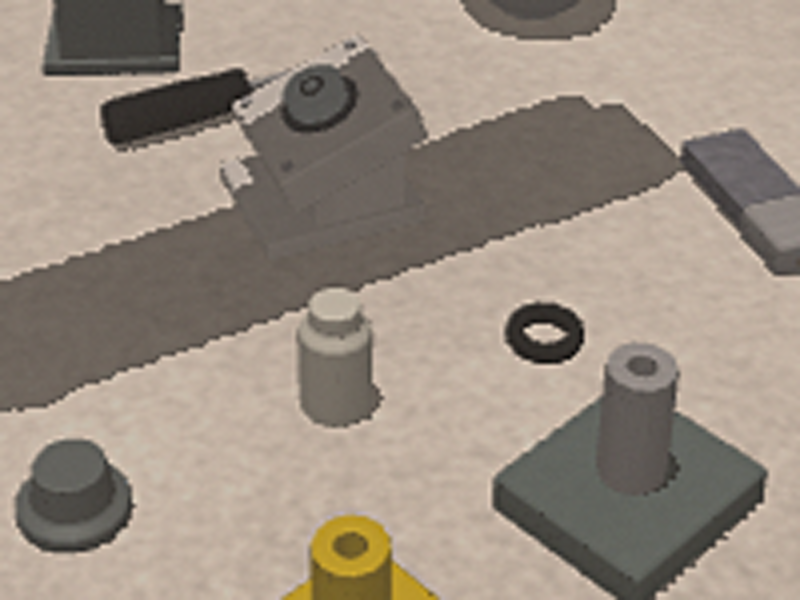

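The crop shows the intended grey well with its steel mouth at side px (391,316), and the ringed disc centre at side px (308,246.5) on the sloped housing. The yellow one is clearly separate. Next I'll refine the handle and disc plane.

```bash
python3 - <<'E'
from h import *
C={n:dict(np.load(n+".npz")) for n in("scene","side")}
for n,c in C.items():
    P=cloud(c);I=c["image"].astype(int);hsv=cv2.cvtColor(c["image"],cv2.COLOR_RGB2HSV)
    near=lambda x,y,d:(abs(P[...,0]-x)<d)&(abs(P[...,1]-y)<d)
    dark=I.max(-1)<45
    m=near(.51,.21,.06)&(P[...,2]>.095)&(P[...,2]<.2)&dark
    q=P[m];print(n,"handle",circ(q[q[:,2]<.157],.012),q.max(0).round(3),q.min(0).round(3))
    v,u=np.nonzero(m);print("  px",u.min(),u.max(),v.min(),v.max())
    m=near(.51,.21,.07)&(P[...,2]>.084)&(P[...,2]<.096)&~dark;q=P[m];print("  rest top",cv2.minAreaRect((q[:,:2]*1000).astype(np.float32)) if len(q)>3 else 0,len(q))
    m=near(.6,-.235,.1)&(P[...,2]>.015)&(P[...,2]<.025);q=P[m];print("  wellbase",cv2.minAreaRect((q[:,:2]*1000).astype(np.float32)))
    m=near(.6,-.235,.03)&(P[...,2]>.072)&(P[...,2]<.09);q=P[m];print("  welltop",cv2.minAreaRect((q[:,:2]*1000).astype(np.float32)),q[:,2].max())
c=C["side"];P=cloud(c);print("mouth ray",ray(c,391,316,.08),"handle top ray",ray(c,254.5,177,.16),ray(C["scene"],356,173,.16))
print("ring px pts",P[244:250,306:311].reshape(-1,3).mean(0))
o=P[246,308]
m=(np.linalg.norm(P-o,axis=-1)<.12)&(P[...,2]>.008)&(P[...,2]<.11)
v,u=np.nonzero(m)
# disc face plane and top plane in side
d=P[241:252,302:316].reshape(-1,3)
def plane(q):
    ctr=np.median(q,0)
    for _ in range(5):
        w=np.linalg.svd(q-ctr)[2][2];w*=np.sign(w[2]);k=abs((q-ctr)@w)<.002;q=q[k] if k.sum()>20 else q;ctr=q.mean(0)
    return ctr.round(4),w.round(3),len(q)
print("discface",plane(P[242:251,303:314].reshape(-1,3)))
print("top",plane(np.concatenate([P[252:262,320:330].reshape(-1,3),P[258:268,298:310].reshape(-1,3),P[243:250,322:330].reshape(-1,3)])))
# detergent
for n,c,b in(("scene",C["scene"],(415,437,185,203)),("side",C["side"],(263,270,180,198))):
    q=cloud(c)[b[2]:b[3],b[0]:b[1]].reshape(-1,3);print("det",np.median(q,0))
im=cv2.resize(C["scene"]["image"][160:280,270:430],(800,600),interpolation=2);cv2.imwrite("pics/crop2.png",im[:,:,::-1])
E
```

```text
scene handle (array([0.5098, 0.2214]), np.float64(0.0015), 132) [0.524 0.227 0.166] [0.504 0.207 0.095]
  px 351 359 171 193
  rest top ((511.0323486328125, 220.35873413085938), (59.5976676940918, 66.01457214355469), 68.41344451904297) 231
  wellbase ((576.7606811523438, -234.81687927246094), (175.06463623046875, 167.47808837890625), 79.34947204589844)
  welltop ((602.224853515625, -235.3434295654297), (27.82268524169922, 28.800010681152344), 29.709064483642578) 0.08599362761924412
side handle (array([0.51  , 0.2224]), np.float64(0.001), 67) [0.52  0.224 0.16 ] [0.499 0.206 0.099]
  px 249 259 175 200
  rest top ((509.5419006347656, 220.58197021484375), (63.77436828613281, 60.241416931152344), 67.82323455810547) 289
  wellbase ((570.0626220703125, -234.21640014648438), (162.2852020263672, 184.7007598876953), 74.38939666748047)
  welltop ((598.7395629882812, -235.78282165527344), (28.99881362915039, 28.58000373840332), 85.57386779785156) 0.08157274863160358
mouth ray [ 0.60047144 -0.23634175  0.08      ] handle top ray [0.51064452 0.21149801 0.16      ] [0.51347918 0.21888302 0.16      ]
ring px pts [ 0.55046459 -0.00452149  0.09091042]
discface (array([0.558 , 0.0144, 0.0788]), array([0.236, 0.488, 0.84 ]), 99)
top (array([ 0.5523, -0.0117,  0.0569]), array([-0.222,  0.247,  0.943]), 58)
det [0.60087619 0.40902216 0.0526738 ]
det [0.58994161 0.40029676 0.03281616]
```

View pics/crop2.png

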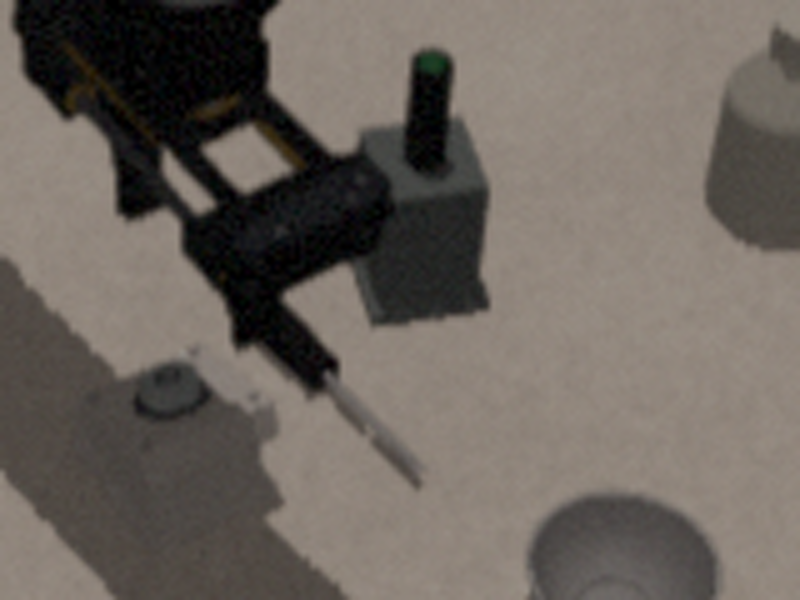

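The enlarged crop shows the thermometer handle, with its green top at scene px (357,173), upright in the rest. Both views put it at about (0.510, 0.221). I'll measure the disc with the wrist camera, which is near it now, and start moving towards the probe.

```bash
python3 - <<'E'
from bench import camera
import cv2,numpy as np
c=camera("wrist");np.savez("wrist.npz",**c);print(c["T"].round(3).tolist(),c["mtx"][0,0])
cv2.imwrite("pics/w0.png",c["image"][:,:,::-1])
E
python3 -m pendant '[{"dp":[0.3,-0.13,0],"rotation":[0,0,0],"jaw":1},{"dp":[0.6,-0.27,0],"rotation":[0,0,0],"jaw":1},{"dp":[0.9,-0.4,0],"rotation":[0,0,0],"jaw":1},{"dp":[0.9,-0.4,0],"rotation":[0,0,0],"jaw":1},{"dp":[0.9,-0.4,0],"rotation":[0,0,0],"jaw":1}]' 30
```

```text
[[1.0, 0.001, -0.001, 0.625], [0.0, -0.965, -0.263, 0.072], [-0.001, 0.263, -0.965, 0.383], [0.0, 0.0, 0.0, 1.0]] 361.12109805033924
time: 0.78
ee_pos: [0.5652, 0.1344, 0.2225]
eef_rot: [0.707, 0.707, -0.0, 0.0]
ft_force: [-0.6, -0.8, 0.2]
width: 0.0868
grip_force: 0.0
```

View pics/w0.png

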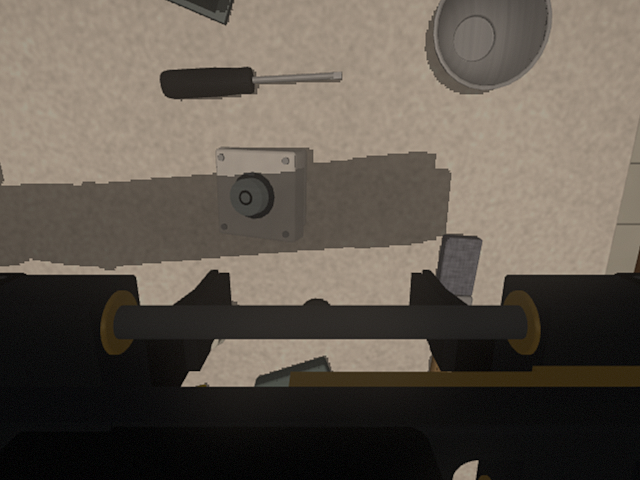

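The wrist image shows the ring mark at px (245,198) on the housing, whose corner screws are at (221,157), (285,160), (224,227) and (285,234). The screwdriver is clear of it.

```bash
python3 - <<'E'
from h import *
c=dict(np.load("wrist.npz"));P=cloud(c)
def plane(q):
    ctr=np.median(q,0)
    for _ in range(8):
        w=np.linalg.svd(q-ctr)[2][2];w*=np.sign(w[2]);k=abs((q-ctr)@w)<.002;q=q[k];ctr=q.mean(0)
    return ctr.round(4),w.round(3),len(q)
v,u=np.mgrid[:480,:640]
print("disc",plane(P[(np.hypot(u-247,v-197)<11)]))
m=(u>221)&(u<290)&(v>158)&(v<232)&(np.hypot(u-253,v-195)>27)
ctr,n,k=plane(P[m]);print("top",ctr,n,k)
for a in((221,157),(285,160),(224,227),(285,234),(245,198)):print(a,P[a[1],a[0]].round(4))
d,n2,_=plane(P[(np.hypot(u-247,v-197)<11)])
s=P[194:202,241:250].reshape(-1,3);print(np.median(s,0).round(4), ((s-ctr)@n).mean())
q=P[(P[...,2]>.02)&(P[...,2]<.1)&(abs(P[...,0]-.55)<.07)&(abs(P[...,1])<.07)];print(cv2.minAreaRect((q[:,:2]*1000).astype(np.float32)))
E
python3 -m pendant '[{"dp":[0.3,-0.18,0],"rotation":[0,0,0],"jaw":1},{"dp":[0.58,-0.37,0],"rotation":[0,0,0],"jaw":1},{"dp":[0.58,-0.37,0],"rotation":[0,0,0],"jaw":1},{"dp":[0.58,-0.37,0],"rotation":[0,0,0],"jaw":1}]'
```

```text
disc (array([0.5617, 0.0222, 0.0753]), array([-0.441,  0.03 ,  0.897]), 102)
top [0.5739 0.0194 0.065 ] [-0.421 -0.004  0.907] 280
(221, 157) [0.536  0.0548 0.0541]
(285, 160) [0.595  0.0534 0.0743]
(224, 227) [ 0.5339 -0.0098  0.0529]
(285, 234) [ 0.5933 -0.0111  0.0738]
(245, 198) [0.56   0.0214 0.0758]
[0.5598 0.0217 0.0749] 0.014831899044804087
((568.0906372070312, 22.02988624572754), (80.11128997802734, 81.69977569580078), 88.4236068725586)
time: 1.27
ee_pos: [0.5105, 0.2203, 0.2225]
eef_rot: [0.708, 0.706, -0.0, 0.0]
ft_force: [0.5, -1.4, 0.2]
width: 0.0872
grip_force: 0.0
```

```bash
python3 -m pendant '[{"dp":[0.005,0,0.2],"rotation":[0,0,0],"jaw":1},{"dp":[0.005,0,0.4],"rotation":[0,0,0],"jaw":1},{"dp":[0.005,0,0.6],"rotation":[0,0,0],"jaw":1},{"dp":[0.005,0,0.743],"rotation":[0,0,0],"jaw":1},{"dp":[0.005,0,0.743],"rotation":[0,0,0],"jaw":1},{"dp":[0.005,0,0.743],"rotation":[0,0,0],"jaw":1}]'
python3 -m pendant '[{"dp":[0,0,0],"rotation":[0,0,0],"jaw":0.1},{"dp":[0,0,0],"rotation":[0,0,0],"jaw":0.1},{"dp":[0,0,0],"rotation":[0,0,0],"jaw":0.1},{"dp":[0,0,0],"rotation":[0,0,0],"jaw":0.1},{"dp":[0,0,0],"rotation":[0,0,0],"jaw":0.1},{"dp":[0,0,0],"rotation":[0,0,0],"jaw":0.1},{"dp":[0,0,0],"rotation":[0,0,0],"jaw":0.1},{"dp":[0,0,0],"rotation":[0,0,0],"jaw":0.1}]' 30
```

```text
time: 2.02
ee_pos: [0.5106, 0.222, 0.112]
eef_rot: [0.708, 0.707, 0.0, 0.0]
ft_force: [0.3, -0.3, 0.1]
width: 0.0869
grip_force: 0.0
time: 3.02
ee_pos: [0.5096, 0.2228, 0.1111]
eef_rot: [0.707, 0.707, 0.0, 0.0]
ft_force: [0.3, 0.6, -0.8]
width: 0.0233
grip_force: 30.0
```

```bash
python3 -m pendant '[{"dp":[0,0,-0.13],"rotation":[0,0,0],"jaw":0.1},{"dp":[0,0,-0.27],"rotation":[0,0,0],"jaw":0.1},{"dp":[0,0,-0.4],"rotation":[0,0,0],"jaw":0.1},{"dp":[0,0,-0.53],"rotation":[0,0,0],"jaw":0.1},{"dp":[0,0,-0.67],"rotation":[0,0,0],"jaw":0.1},{"dp":[0,0,-0.8],"rotation":[0,0,0],"jaw":0.1},{"dp":[0,0,-0.8],"rotation":[0,0,0],"jaw":0.1}]'
python3 - <<'E'
from bench import r,camera
import cv2,numpy as np
ims=[]
for n,b in(("scene",None),("side",None),("wrist",None)):
    c=camera(n);np.savez(n+"2.npz",**c);ims.append(cv2.resize(c["image"],(400,300) if n!="scene" else (400,300)))
ims.append(np.zeros_like(ims[0]))
cv2.imwrite("pics/lift.png",np.vstack([np.hstack(ims[:2]),np.hstack(ims[2:])])[:,:,::-1]);print(r.read_state()["ee_pos"])
E
```

```text
time: 3.9
ee_pos: [0.5101, 0.2231, 0.2323]
eef_rot: [0.707, 0.707, 0.001, 0.0]
ft_force: [0.3, 0.4, -2.2]
width: 0.0232
grip_force: 30.0
[0.5091233  0.22254291 0.23000171]
```

View pics/lift.png

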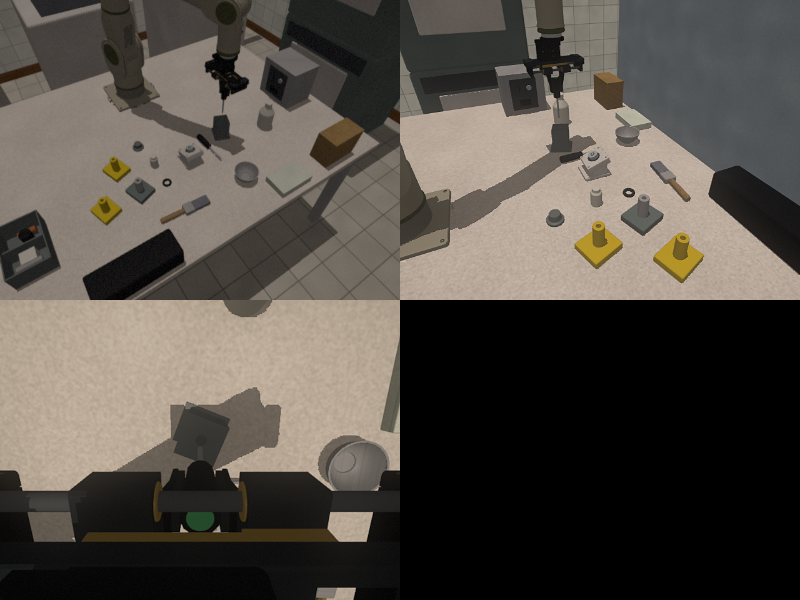

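The thermometer hangs straight in the gripper and its tip is clear of the rest. Now I'll carry it to the well.

```bash
python3 -m pendant '[{"dp":[-0.2,0.04,0],"rotation":[0,0,0],"jaw":0.1},{"dp":[-0.4,0.08,0],"rotation":[0,0,0],"jaw":0.1},{"dp":[-0.6,0.12,0],"rotation":[0,0,0],"jaw":0.1},{"dp":[-0.8,0.16,0],"rotation":[0,0,0],"jaw":0.1},{"dp":[-1,0.2,0],"rotation":[0,0,0],"jaw":0.1}]'
python3 -m pendant '[{"dp":[-0.2,0.04,0],"rotation":[0,0,0],"jaw":0.1},{"dp":[-0.4,0.08,0],"rotation":[0,0,0],"jaw":0.1},{"dp":[-0.6,0.12,0],"rotation":[0,0,0],"jaw":0.1},{"dp":[-0.8,0.16,0],"rotation":[0,0,0],"jaw":0.1},{"dp":[-1,0.2,0],"rotation":[0,0,0],"jaw":0.1}]'
python3 -m pendant '[{"dp":[-0.2,0.04,0],"rotation":[0,0,0],"jaw":0.1},{"dp":[-0.4,0.08,0],"rotation":[0,0,0],"jaw":0.1},{"dp":[-0.6,0.12,0],"rotation":[0,0,0],"jaw":0.1},{"dp":[-0.8,0.16,0],"rotation":[0,0,0],"jaw":0.1},{"dp":[-0.92,0.2,0],"rotation":[0,0,0],"jaw":0.1},{"dp":[-1,0.2,0],"rotation":[0,0,0],"jaw":0.1},{"dp":[-1,0.2,0],"rotation":[0,0,0],"jaw":0.1},{"dp":[-1,0.2,0],"rotation":[0,0,0],"jaw":0.1}]'
python3 - <<'E'
from h import *
from bench import r,camera
ims=[]
for n in("scene","side"):
    c=camera(n);np.savez(n+"3.npz",**c);P=cloud(c)
    near=(np.hypot(P[...,0]-.6,P[...,1]+.2345)<.05)
    q=P[near&(P[...,2]>.085)&(P[...,2]<.19)]
    for a,b in((.125,.16),(.16,.19)):
        k=q[(q[:,2]>a)&(q[:,2]<b)];print(n,a,circ(k,.003) if len(k)>3 else 0)
    q=P[near&(P[...,2]>.03)&(P[...,2]<.076)&(np.hypot(P[...,0]-.6,P[...,1]+.2345)<.025)];print("tube",circ(q,.015))
    v,u=np.nonzero(near&(P[...,2]>.06)); uc,vc=int(np.median(u)),int(np.median(v))
    ims.append(cv2.resize(c["image"][vc-70:vc+70,max(0,uc-46):uc+47],(398,600),interpolation=2))
cv2.imwrite("pics/ins.png",np.hstack(ims)[:,:,::-1]);s=r.read_state();print(s["ee_pos"],s["eef_rot"])
E
```

```text
time: 4.68
ee_pos: [0.5392, 0.0717, 0.23]
eef_rot: [0.707, 0.707, -0.001, -0.0]
ft_force: [0.5, 0.5, -0.5]
width: 0.0234
grip_force: 30.0
time: 5.3
ee_pos: [0.5692, -0.0782, 0.2299]
eef_rot: [0.707, 0.707, -0.001, -0.001]
ft_force: [0.9, -0.3, -0.9]
width: 0.0236
grip_force: 30.0
time: 6.3
ee_pos: [0.5997, -0.2259, 0.2311]
eef_rot: [0.707, 0.708, 0.0, -0.0]
ft_force: [-0.8, 0.7, -0.6]
width: 0.0234
grip_force: 30.0
scene 0.125 (array([ 0.6017, -0.2279]), np.float64(0.0007), 22)
scene 0.16 (array([ 0.6002, -0.2277]), np.float64(0.0007), 24)
tube (array([ 0.6006, -0.235 ]), np.float64(0.0013), 147)
side 0.125 (array([ 0.599 , -0.2269]), np.float64(0.0006), 61)
side 0.16 (array([ 0.5989, -0.2273]), np.float64(0.0005), 64)
tube (array([ 0.6   , -0.2345]), np.float64(0.001), 396)
[ 0.59972155 -0.22605793  0.23128776] [ 7.06587312e-01  7.07625812e-01  2.82977755e-04 -1.50286480e-05]
```

View pics/ins.png

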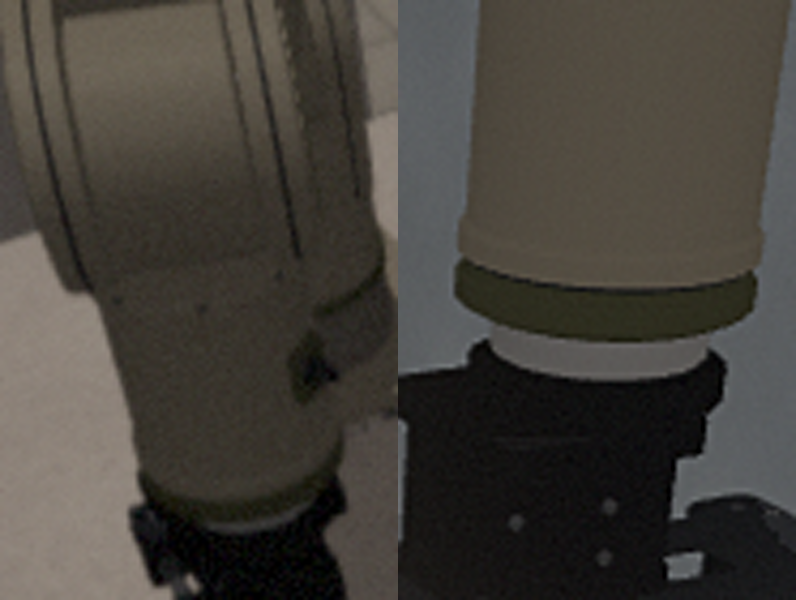

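The crop missed and shows only the arm body, but the rod and tube fits agree in both views: the rod has to go 7.3 mm towards -y. I'll shift, then lower in stages.

```bash
python3 -m pendant '[{"dp":[-0.049,0,0],"rotation":[0,0,0],"jaw":0.1},{"dp":[-0.049,0,0.1],"rotation":[0,0,0],"jaw":0.1},{"dp":[-0.049,0,0.2],"rotation":[0,0,0],"jaw":0.1},{"dp":[-0.049,0,0.27],"rotation":[0,0,0],"jaw":0.1},{"dp":[-0.049,0,0.32],"rotation":[0,0,0],"jaw":0.1},{"dp":[-0.049,0,0.36],"rotation":[0,0,0],"jaw":0.1},{"dp":[-0.049,0,0.4],"rotation":[0,0,0],"jaw":0.1},{"dp":[-0.049,0,0.4],"rotation":[0,0,0],"jaw":0.1}]'
python3 - <<'E'
from h import *
from bench import camera
for n in("scene","side"):
    c=camera(n);P=cloud(c)
    near=(np.hypot(P[...,0]-.6,P[...,1]+.2345)<.025)
    q=P[near&(P[...,2]>.086)&(P[...,2]<.14)];print(n,circ(q,.003) if len(q)>3 else 0)
    if n=="side": cv2.imwrite("pics/ins2.png",cv2.resize(c["image"][250:370,310:470],(800,600),interpolation=2)[:,:,::-1])
E
```

```text
time: 7.4
ee_pos: [0.5994, -0.2345, 0.1708]
eef_rot: [0.707, 0.707, -0.0, -0.0]
ft_force: [0.2, 0.2, -0.4]
width: 0.0235
grip_force: 30.0
scene (array([ 0.5996, -0.236 ]), np.float64(0.0007), 31)
side (array([ 0.5986, -0.2357]), np.float64(0.0005), 100)
```

View pics/ins2.png

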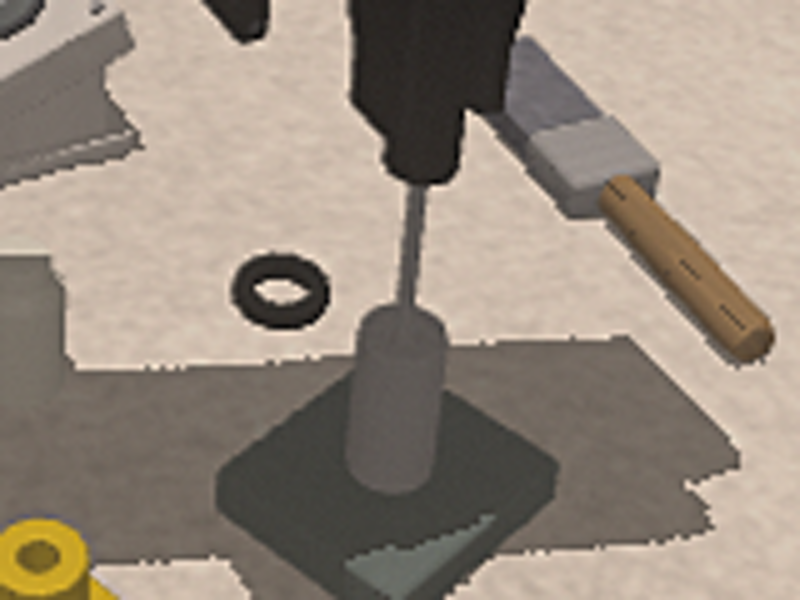

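The rod has entered the bore, meeting the mouth at crop (405,330) with no side force. I'll nudge it 1 mm to centre and go to the bottom.

```bash
python3 -m pendant '[{"dp":[0.006,0.006,0],"rotation":[0,0,0],"jaw":0.1},{"dp":[0.006,0.006,0.06],"rotation":[0,0,0],"jaw":0.1},{"dp":[0.006,0.006,0.12],"rotation":[0,0,0],"jaw":0.1},{"dp":[0.006,0.006,0.18],"rotation":[0,0,0],"jaw":0.1},{"dp":[0.006,0.006,0.23],"rotation":[0,0,0],"jaw":0.1},{"dp":[0.006,0.006,0.27],"rotation":[0,0,0],"jaw":0.1},{"dp":[0.006,0.006,0.3],"rotation":[0,0,0],"jaw":0.1},{"dp":[0.006,0.006,0.3],"rotation":[0,0,0],"jaw":0.1}]'
```

```text
time: 8.5
ee_pos: [0.6003, -0.2337, 0.1258]
eef_rot: [0.707, 0.707, -0.0, -0.0]
ft_force: [0.2, -0.2, -1.7]
width: 0.0233
grip_force: 30.0
```

```bash
python3 -m pendant '[{"dp":[0,0,0.007],"rotation":[0,0,0],"jaw":0.1},{"dp":[0,0,0.013],"rotation":[0,0,0],"jaw":0.1},{"dp":[0,0,0.013],"rotation":[0,0,0],"jaw":0.1}]'
python3 -m pendant '[{"dp":[0,0,0.007],"rotation":[0,0,0],"jaw":0.1},{"dp":[0,0,0.007],"rotation":[0,0,0],"jaw":0.1},{"dp":[0,0,0.007],"rotation":[0,0,0],"jaw":0.1},{"dp":[0,0,0.007],"rotation":[0,0,0],"jaw":0.1},{"dp":[0,0,0.007],"rotation":[0,0,0],"jaw":0.1},{"dp":[0,0,0.007],"rotation":[0,0,0],"jaw":0.1},{"dp":[0,0,0.007],"rotation":[0,0,0],"jaw":0.1},{"dp":[0,0,0.007],"rotation":[0,0,0],"jaw":0.1}]'
```

```text
time: 8.88
ee_pos: [0.6005, -0.2337, 0.1242]
eef_rot: [0.707, 0.707, 0.0, 0.0]
ft_force: [0.3, -0.6, -0.7]
width: 0.0235
grip_force: 30.0
time: 9.88
ee_pos: [0.6005, -0.2337, 0.1232]
eef_rot: [0.707, 0.707, 0.0, 0.0]
ft_force: [0.4, -1.0, 0.1]
width: 0.0236
grip_force: 30.0
```

It stood at the bottom for over a second. Next: withdraw, travel, and tilt above the disc.

```bash
python3 -m pendant '[{"dp":[0,0,-0.1],"rotation":[0,0,0],"jaw":0.1},{"dp":[0,0,-0.2],"rotation":[0,0,0],"jaw":0.1},{"dp":[0,0,-0.32],"rotation":[0,0,0],"jaw":0.1},{"dp":[0,0,-0.45],"rotation":[0,0,0],"jaw":0.1},{"dp":[0,0,-0.58],"rotation":[0,0,0],"jaw":0.1},{"dp":[0,0,-0.72],"rotation":[0,0,0],"jaw":0.1},{"dp":[0,0,-0.72],"rotation":[0,0,0],"jaw":0.1},{"dp":[0,0,-0.72],"rotation":[0,0,0],"jaw":0.1}]'
python3 -m pendant '[{"dp":[0.17,-0.06,0],"rotation":[0,0,0],"jaw":0.1},{"dp":[0.34,-0.12,0],"rotation":[0,0,0],"jaw":0.1},{"dp":[0.51,-0.18,0],"rotation":[0,0,0],"jaw":0.1},{"dp":[0.69,-0.24,0],"rotation":[0,0,0],"jaw":0.1},{"dp":[0.86,-0.3,0],"rotation":[0,0,0],"jaw":0.1},{"dp":[0.86,-0.3,0],"rotation":[0,0,0],"jaw":0.1}]'
python3 -m pendant '[{"dp":[0.17,-0.06,0],"rotation":[0,0,0],"jaw":0.1},{"dp":[0.34,-0.12,0],"rotation":[0,0,0],"jaw":0.1},{"dp":[0.51,-0.18,0],"rotation":[0,0,0],"jaw":0.1},{"dp":[0.69,-0.24,0],"rotation":[0,0,0],"jaw":0.1},{"dp":[0.85,-0.293,0],"rotation":[0,0,0],"jaw":0.1},{"dp":[0.85,-0.293,0],"rotation":[0,0,0],"jaw":0.1}]'
python3 -m pendant '[{"dp":[0,0,0],"rotation":[-0.014,0,0],"jaw":0.1},{"dp":[0,0,0],"rotation":[-0.028,0,0],"jaw":0.1},{"dp":[0,0,0],"rotation":[-0.042,-0.001,0],"jaw":0.1},{"dp":[0,0,0],"rotation":[-0.0557,-0.0015,0],"jaw":0.1},{"dp":[0,0,0],"rotation":[-0.0557,-0.0015,0],"jaw":0.1},{"dp":[0,0,0],"rotation":[-0.0557,-0.0015,0],"jaw":0.1},{"dp":[0,0,0],"rotation":[-0.0557,-0.0015,0],"jaw":0.1}]'
python3 - <<'E'
from h import *
from bench import r,camera
from scipy.spatial.transform import Rotation as R
s=r.read_state();A=R.from_quat(s["eef_rot"]).as_matrix();e=s["ee_pos"];print("tcp",e,"z",A[:,2].round(4))
tip=e+.101*A[:,2];print("tip pred",tip)
for n in("scene","side","wrist"):
    c=camera(n);np.savez(n+"4.npz",**c);P=cloud(c)
    d=P-e;t=d@A[:,2];off=d-t[...,None]*A[:,2]
    m=(t>.027)&(t<.107)&(np.linalg.norm(off,axis=-1)<.014)
    q=P[m]; print(n,len(q))
    if len(q)>5:
        ax=q-e; tt=ax@A[:,2]; o=(ax-tt[:,None]*A[:,2])@A; b=np.polyfit(tt,o[:,:2],1) ;print(" tmax",tt.max().round(4),"offset tool xy at tip",(b[0]*.101+b[1]).round(4),"slope",b[0].round(3))
        v,u=np.nonzero(m);print(" px",u.min(),u.max(),v.min(),v.max())
    if n=="side":
        cv2.imwrite("pics/tilt.png",cv2.resize(c["image"][160:310,220:420],(800,600),interpolation=2)[:,:,::-1])
E
```

```text
time: 10.88
ee_pos: [0.6002, -0.2336, 0.2305]
eef_rot: [0.707, 0.707, -0.0, -0.0]
ft_force: [0.2, -0.3, -1.0]
width: 0.0236
grip_force: 30.0
time: 11.62
ee_pos: [0.5548, -0.1023, 0.2304]
eef_rot: [0.706, 0.708, -0.0, -0.001]
ft_force: [0.9, -0.2, -2.0]
width: 0.0233
grip_force: 30.0
time: 12.38
ee_pos: [0.5111, 0.0239, 0.2306]
eef_rot: [0.706, 0.708, -0.0, -0.0]
ft_force: [0.6, -0.9, -0.9]
width: 0.0234
grip_force: 30.0
time: 13.25
ee_pos: [0.512, 0.0225, 0.2311]
eef_rot: [0.697, 0.696, 0.119, 0.126]
ft_force: [-0.8, -0.5, -1.0]
width: 0.0236
grip_force: 30.0
tcp [0.51201613 0.02249983 0.23111427] z [ 0.3419 -0.0093 -0.9397]
tip pred [0.54654851 0.02156129 0.13620572]
scene 60
 tmax 0.0979 offset tool xy at tip [-0.0025  0.0029] slope [-0.001  0.009]
 px 293 300 191 215
side 99
 tmax 0.1 offset tool xy at tip [-0.0038 -0.0014] slope [-0.013 -0.003]
 px 286 301 193 222
wrist 189
 tmax 0.1017 offset tool xy at tip [ 0.0021 -0.0009] slope [-0.     0.002]
 px 315 324 233 256
```

View pics/tilt.png

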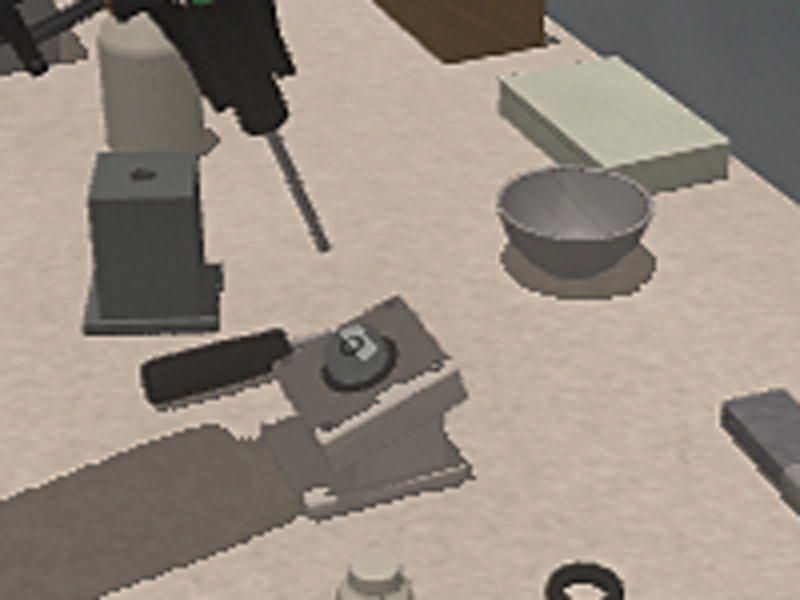

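The rod is centred on the tool axis and parallel to the disc's normal. The ring mark is at side px (308.8,246.8). I'll cross-check the spot and work out the move.

```bash
python3 - <<'E'
from h import *
from bench import r
from scipy.spatial.transform import Rotation as R
s=r.read_state();A=R.from_quat(s["eef_rot"]).as_matrix();e=s["ee_pos"];tip=e+.101*A[:,2]
S=np.array([.56,.0215,.075])
print("side ray",ray(dict(np.load("side4.npz")),308.75,246.75,.075),"wrist0 ray",ray(dict(np.load("wrist.npz")),245,198,.075))
for n in("scene","side","wrist"):
    c=dict(np.load(n+"4.npz"));P=cloud(c);I=c["image"].astype(int)
    p=np.linalg.inv(c["T"])@[*S,1];uv=c["mtx"]@p[:3]/p[2];print(n,"spot px",uv[:2].round(1))
    # points of the proud disc face: within 16 mm of S and near plane
    nrm=-A[:,2];d=P-S;h=d@nrm;m=(abs(h)<.004)&(np.linalg.norm(d-h[...,None]*nrm,axis=-1)<.022);q=d[m]
    if len(q)>20:
        l=(q@A)[:,:2]*1000;print("  disc centre off (tool mm)",cv2.minEnclosingCircle(l.astype(np.float32)),"height",np.median(q@nrm).round(4),len(q))
mv=(S-tip)@A;print("move tool mm",mv*1000,"frac",mv/.15)
E
```

```text
side ray [0.56044532 0.01645745 0.075     ] wrist0 ray [0.55983504 0.02132149 0.075     ]
scene spot px [303.  234.7]
  disc centre off (tool mm) ((-2.4451751708984375, 0.23690776526927948), 18.444320678710938) height 0.0007 76
side spot px [307.6 245.6]
  disc centre off (tool mm) ((-0.4714508056640625, -1.5866752862930298), 17.03192901611328) height -0.0009 128
wrist spot px [311.4 217.9]
  disc centre off (tool mm) ((1.081361174583435, -0.8521501421928406), 16.15070152282715) height -0.0007 937
move tool mm [ 0.25743773 -8.0198577  62.06811711] frac [ 0.00171625 -0.05346572  0.41378745]
```

```bash
python3 -m pendant '[{"dp":[0.002,-0.056,0],"rotation":[0,0,0],"jaw":0.1},{"dp":[0.002,-0.056,0.1],"rotation":[0,0,0],"jaw":0.1},{"dp":[0.002,-0.056,0.2],"rotation":[0,0,0],"jaw":0.1},{"dp":[0.002,-0.056,0.28],"rotation":[0,0,0],"jaw":0.1},{"dp":[0.002,-0.056,0.33],"rotation":[0,0,0],"jaw":0.1},{"dp":[0.002,-0.056,0.36],"rotation":[0,0,0],"jaw":0.1},{"dp":[0.002,-0.056,0.36],"rotation":[0,0,0],"jaw":0.1},{"dp":[0.002,-0.056,0.36],"rotation":[0,0,0],"jaw":0.1}]'
python3 - <<'E'
from h import *
from bench import camera,r
a=camera("side");b=camera("wrist");c=camera("scene");s=r.read_state();print(s["ee_pos"],s["ft_force"])
np.savez("side5.npz",**a)
f=lambda c,u,v,w,h,o:cv2.resize(c["image"][v:v+h,u:u+w],o,interpolation=2)
cv2.imwrite("pics/near.png",np.hstack([f(a,278,206,60,90,(266,400)),f(b,281,175,60,90,(266,400)),f(c,273,190,60,90,(266,400))])[:,:,::-1])
E
```

```text
time: 14.4
ee_pos: [0.5223, 0.0226, 0.1779]
eef_rot: [0.696, 0.696, 0.12, 0.127]
ft_force: [1.3, 0.4, -0.8]
width: 0.0232
grip_force: 30.0
[0.52221284 0.02262607 0.17787171] [-0.49737119 -0.20663237 -1.002401  ]
```

View pics/near.png

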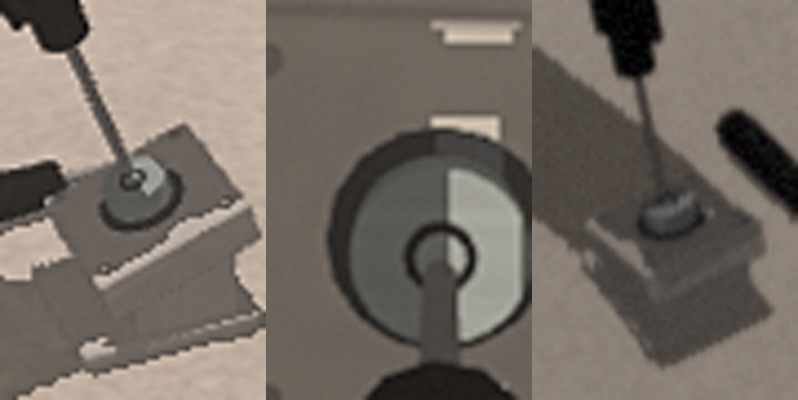

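In the wrist view the tip (440,262) sits inside the ring centred on (441,258), and the side view agrees. Advance about 13.5 mm along the rod: roughly 8.5 mm to contact plus 5 mm of travel.

```bash
python3 -m pendant '[{"dp":[0,0,0.015],"rotation":[0,0,0],"jaw":0.1},{"dp":[0,0,0.03],"rotation":[0,0,0],"jaw":0.1},{"dp":[0,0,0.04],"rotation":[0,0,0],"jaw":0.1},{"dp":[0,0,0.05],"rotation":[0,0,0],"jaw":0.1},{"dp":[0,0,0.06],"rotation":[0,0,0],"jaw":0.1},{"dp":[0,0,0.07],"rotation":[0,0,0],"jaw":0.1},{"dp":[0,0,0.07],"rotation":[0,0,0],"jaw":0.1}]'
python3 -m pendant '[{"dp":[0,0,0.007],"rotation":[0,0,0],"jaw":0.1},{"dp":[0,0,0.014],"rotation":[0,0,0],"jaw":0.1},{"dp":[0,0,0.02],"rotation":[0,0,0],"jaw":0.1},{"dp":[0,0,0.02],"rotation":[0,0,0],"jaw":0.1},{"dp":[0,0,0.02],"rotation":[0,0,0],"jaw":0.1},{"dp":[0,0,0.02],"rotation":[0,0,0],"jaw":0.1}]'
python3 - <<'E'
from h import *
from bench import camera,r
from scipy.spatial.transform import Rotation as R
F=[];E=[]
for i in range(12):
    c=camera("wrist" if i%2 else "side");s=r.read_state();F.append(s["ft_force"]);E.append(s["ee_pos"])
    A=R.from_quat(s["eef_rot"]).as_matrix()
    if i>9:
        for old in ("wrist4","side5"):
            if (i%2)!=(old[0]=="w"):continue
            for nm,cc in(("before",dict(np.load(old+".npz"))),("now",c)):
                P=cloud(cc);S=np.array([.56,.0215,.075]);n=-A[:,2];d=P-S;h=d@n;rr=np.linalg.norm(d-h[...,None]*n,axis=-1)
                q=h[(rr>.007)&(rr<.0145)&(abs(h)<.011)];print(nm,old,"disc height median",np.median(q).round(4),len(q))
f=np.mean(F,0);e=np.mean(E,0);tip=e+.101*A[:,2];print("F",f,"along n",-f@A[:,2],"tip-S tool",((tip-S)@A).round(4),np.std(F,0))
E
```

```text
time: 15.42
ee_pos: [0.5257, 0.0225, 0.1676]
eef_rot: [0.696, 0.696, 0.12, 0.126]
ft_force: [-0.9, -0.1, -0.2]
width: 0.0236
grip_force: 30.0
time: 16.18
ee_pos: [0.5268, 0.0225, 0.1649]
eef_rot: [0.696, 0.696, 0.12, 0.126]
ft_force: [-1.3, 0.0, 1.6]
width: 0.0234
grip_force: 30.0
before side5 disc height median -0.0006 74
now side5 disc height median -0.0057 69
before wrist4 disc height median -0.0007 579
now wrist4 disc height median -0.0056 760
F [-1.47145878e+00 -1.48683714e-04  1.92033936e+00] along n 2.3084621160283705 tip-S tool [ 0.0001 -0.0004  0.0052] [0.43289218 0.49170507 0.55039933]
```

The disc is 5 mm in, the push is about 3 N, and the tip is within 1 mm of the ring mark. Handing in.

```bash
python3 -c "
from bench import r
print(r.close_job())"
```

```text
the job is handed in; nothing more can be done
None
```

The job is handed in, verdict not shown: the rod stood at the bottom of the steel tube for over a second, and the gripper now holds the thermometer square on the ring mark with the disc about 5 mm in at roughly 3 N.

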